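# Line up the bottles by height

## Task

Line the four blue-capped bottles that stand in front of the grey board up on it by height: one bottle upright and centred on each black pad, the tallest next to the upright steel end plate, then ever shorter towards the other end. Leave all four standing still.

Things in the scene. Friction and masses are not known exactly. Their poses are not given: they have to be found in the camera images.
- bottle_tallest: Tallest of the four loose bottles: 110 mm tall, body 56 mm across, cap 46 mm across and about 26 mm high; standing upright; origin at the centre of its underside, z up along its axis, round. All four have a whitish body (the tallest a translucent one) and a blue screw cap; sizes differ. Grip it across the cap from above. Smooth shoulder below the cap; mass 150 to 250 g.
- bottle_second: Second tallest of the four loose bottles: 93 mm tall, body 49 mm across, cap 41 mm across and about 26 mm high; standing upright; origin at the centre of its underside, z up along its axis, round. All four have a whitish body (the tallest a translucent one) and a blue screw cap; sizes differ. Grip it across the cap from above. Smooth shoulder below the cap; mass 100 to 170 g.
- bottle_third: Third tallest of the four loose bottles: 76 mm tall, body 42 mm across, cap 36 mm across and about 24 mm high; standing upright; origin at the centre of its underside, z up along its axis, round. All four have a whitish body (the tallest a translucent one) and a blue screw cap; sizes differ. Grip it across the cap from above. Smooth shoulder below the cap; mass 70 to 120 g.
- bottle_shortest: Shortest of the four loose bottles: 60 mm tall, body 36 mm across, cap 31 mm across and about 22 mm high; standing upright; origin at the centre of its underside, z up along its axis, round. All four have a whitish body (the tallest a translucent one) and a blue screw cap; sizes differ. Grip it across the cap from above. Smooth shoulder below the cap; mass 45 to 80 g.
- pad_a: One of four identical round black rubber pads fixed in a straight row on the board, 62 mm across and 2 mm thick, centres 80 mm apart; which letter lies where in the row changes. Origin at the centre of its underside, 8 mm above the bench; its top, where a bottle stands, is 10 mm above the bench. Axes parallel to the board's.
- pad_b: One of four identical round black rubber pads fixed in a straight row on the board, 62 mm across and 2 mm thick, centres 80 mm apart; which letter lies where in the row changes. Origin at the centre of its underside, 8 mm above the bench; its top, where a bottle stands, is 10 mm above the bench. Axes parallel to the board's.
- pad_c: One of four identical round black rubber pads fixed in a straight row on the board, 62 mm across and 2 mm thick, centres 80 mm apart; which letter lies where in the row changes. Origin at the centre of its underside, 8 mm above the bench; its top, where a bottle stands, is 10 mm above the bench. Axes parallel to the board's.
- pad_d: One of four identical round black rubber pads fixed in a straight row on the board, 62 mm across and 2 mm thick, centres 80 mm apart; which letter lies where in the row changes. Origin at the centre of its underside, 8 mm above the bench; its top, where a bottle stands, is 10 mm above the bench. Axes parallel to the board's.
- end_stop: Upright steel end plate fixed across one end of the board, 70 mm wide (across the row), 6 mm thick, 52 mm tall, on a 24 mm wide foot; it may be at either end (the other end has only a flat 5 mm steel plate). Origin at the centre of its underside, on the line of the pads, 50 mm from the centre of the nearest pad. Axes parallel to the board's.
- board: Fixed low grey board carrying the pads, 100 x 400 mm, 8 mm thick; origin at the centre of its underside on the bench; y axis along the row, pad centres at x = 0, y = -120, -40, 40, 120 mm. An aluminium fence, 18 mm tall above the bench, runs along its rear (+x) edge. At the start the bottles stand on the bench between it and the robot, some 75 mm or more apart.
Mind the look-alikes: they are no part of the job. What is shaped like the bottle_tallest but green is not meant.

How it is judged:
At the end, for the whole second after the job is handed in: All four bottles stand upright (tilt under 0.1 rad) on the row, each centred on its pad to within 12 mm along and across the row, in order of height with the tallest at the pad next to the upright end plate and the shortest at the far pad; all are released and at rest (horizontal distance between bottle_tallest and end_stop between 0.038 and 0.062 m and x of bottle_tallest in the frame of board between -0.012 and 0.012 m and z of bottle_tallest in the frame of board between 0.006 and 0.015 m and angle between each of bottle_tallest, bottle_second, bottle_third, bottle_shortest's own z axis and vertical below 0.1 rad and linear speed of each of bottle_tallest, bottle_second, bottle_third, bottle_shortest below 0.02 m/s and horizontal distance between bottle_second and end_stop between 0.118 and 0.142 m and x of bottle_second in the frame of board between -0.012 and 0.012 m and z of bottle_second in the frame of board between 0.006 and 0.015 m and horizontal distance between bottle_third and end_stop between 0.198 and 0.222 m and x of bottle_third in the frame of board between -0.012 and 0.012 m and z of bottle_third in the frame of board between 0.006 and 0.015 m and horizontal distance between bottle_shortest and end_stop between 0.278 and 0.302 m and x of bottle_shortest in the frame of board between -0.012 and 0.012 m and z of bottle_shortest in the frame of board between 0.006 and 0.015 m); the robot touches nothing.
It also fails if it takes over 96 s, if anything falls off the work surface, if the arm or the gripper's body presses on something with over 40 N, if the wrist force passes 120 N, or if a joint passes its speed limit or range.

## Robot

A 7-joint arm with a two-finger parallel gripper is mounted at the origin on a cart in front of the work surface, level with it; the furniture and walls round the work are solid. World frame = base frame: x ahead of the robot, y to its left, z up, the work surface at z = 0. Lengths are in m, angles in rad, forces in N, time in s.
With the tool pointing down it reaches from about 0.35 to 0.9 m from the base axis. Payload 8.1 kg.
Tool frame: the origin (TCP) lies midway between the tips of the shut fingers; the grasp point (between the pads) lies 19 mm behind it; z points along the fingers, y is the line along which they close (so a half turn about z gives the same grasp; the last joint's range is limited). The gripper opens to 92 mm and grips with 3 to 60 N. Pads are 19 mm wide; open, the fingers measure 130 mm over their backs; the gripper's body (75 mm by 190 mm) begins 47 mm behind the grasp point.
Start: joints at [1.138, 0.434, 0.025, 1.573, -0.012, 1.134, -0.075], TCP at [0.202, -0.591, 0.227] pointing down, gripper open.
Joint ranges: [-2.62, 2.62], [-0.44, 2.09], [-1.27, 1.32], [0.08, 2.57], [-1.32, 4.46], [0.12, 2], [-2.74, 2.74]. Speed limits (rad/s): [2.22, 2.22, 3.01, 3.01, 3.14, 3.14, 3.14].

## Interface

Orientations are given as a unit quaternion [w, x, y, z].
In Python, from bench import robot gives the robot as it stands. The module is installed in compiled form; this text tells all that it offers.
- The arm moves only by the tool arm_command, never from a script. Its argument "deltas" is a list of rows, each an object of numbers: "wx", "wy", "wz": the turn, a rotation vector about the tool's x, y, z as a fraction of full scale; "dx", "dy", "dz": the shift along the tool's x, y, z as a fraction of full scale; "hand": the closure, from -1 (fully open) to 1 (shut). A call has 1 to 12 rows; each row shifts and turns the commanded pose from where the row before left it, along the tool's axes as they then stand; what a row does not reach is not made up. Full scale, the value 1, is 2.5 cm for a shift and 5 degrees for a turn. A row lasts 1/8 s, in which the tool goes at most 62.5 mm and 10.7 degrees, less where a joint would pass 70% of its speed; a pose out of reach is approached as far as the arm can. A call with a number of a shift or a turn outside -1 to 1 is refused whole. A call with a gripper value outside its range is refused whole. The fingers move at their own pace and stop on an object; "grip_force" is the grip in N (left out, the last holds). Time passes only in rows, so rows that do not move let the fingers close. It gives the time, the measured TCP pose, the force, the opening and the grip force at its end, in the units of the state.
- robot.sense(): the state, without advancing time (a new reading comes with each control period).
- robot.capture(name): name is "scene" or "top"; returns the picture (384x512x3 uint8, blue, green, red); there is no depth.
- robot.camera_model(name): a dict with "fx", "fy", "cx", "cy" (pixels), "dist_coeffs" ([k1, k2, p1, p2, k3] as OpenCV has them; the pictures are not rectified), "rvec" (rotation vector, rad) and "tvec" (3), from world to camera coordinates, as OpenCV has them. Camera axes: x right, y down, z forward; pixel columns grow to the right and rows downward; lengths in m; the calibration is good to about 2 mm. A picture is of the moment at which its call begins. camera_model takes no time and is no camera call.
- robot.hand_in(): hands the job in; it is judged then, once.
The state is a dict: "clock": time; "joint_positions": joint angles; "dq": joint speeds; "joint_efforts": joint torques, N m; "tool_pos": TCP position; "eef_rot": TCP orientation; "wrist_force": force on the tool from outside, world axes, zero at the start; "wrist_torque": the same for the moment, N m; "width": finger opening in m; "finger_force": force on a finger pad.
Only numpy, scipy, OpenCV 4.12 (cv2) and the standard library are available. Lean on these libraries where they do the work, as an engineer would, in place of code of your own. Each camera call takes 0.05 s, during which the arm holds its last target. There are 200 camera calls.

## Working session

There is one attempt and no reset: what is moved stays moved. The work goes in short steps, Python scripts to look and compute and a tool call to move; the robot and the scene stay as the last step left them, time stands still between calls to the robot, and variables do not carry over. Pictures are saved under pics/ and viewed, at most 14 in all, crops included, and the job is handed in when it is done.

Besides the shell and the picture viewer there is one more tool, called after ">>>" as name([rows], argument=value, ...), one row to a line, values as JSON. arm_command: Moves the arm, as the interface text tells. Shift numbers are shares of 2.5 cm and turn numbers shares of 5 degrees, none past 1 either way. Its arguments: {"type":"object","properties":{"deltas":{"type":"array","items":{"type":"object","properties":{"wx":{"type":"number"},"wy":{"type":"number"},"wz":{"type":"number"},"dx":{"type":"number"},"dy":{"type":"number"},"dz":{"type":"number"},"hand":{"type":"number"}}}},"grip_force":{"type":"number"}},"required":["deltas"]}

```bash
mkdir -p pics; python3 - <<'E'
from bench import robot
import cv2
print(robot.sense())
for n in("scene","top"):
    cv2.imwrite(f"pics/{n}0.png",robot.capture(n)); print(robot.camera_model(n))
E
```

```text
{'clock': 0.0, 'joint_positions': array([ 1.13840479,  0.43519676,  0.02497045,  1.57408849, -0.01156166,
        1.13400265, -0.07508141]), 'dq': array([-0.00014427,  0.00021774,  0.00031284,  0.00120576, -0.00129985,
       -0.00029688, -0.00082841]), 'joint_efforts': array([-2.00026861e-04, -6.67843366e+01,  9.84950624e-01, -3.14462149e+01,
       -6.05840608e-02,  4.27591510e-02,  1.16046112e-04]), 'tool_pos': array([ 0.20217442, -0.59086046,  0.22596458]), 'eef_rot': array([-7.45961796e-04,  9.86437849e-01,  1.64133388e-01, -2.12288183e-04]), 'wrist_force': array([-0.33595982,  0.70558779,  0.44917465]), 'wrist_torque': array([ 0.00257359, -0.03140266,  0.04896715]), 'finger_force': 0.0, 'width': 0.09194251076136933}
{'fx': 440.79437535580956, 'fy': 440.79437535580956, 'cx': 252.49034082381715, 'cy': 190.94395023714566, 'dist_coeffs': array([-0.0815965,  0.       ,  0.       ,  0.       ,  0.       ]), 'rvec': array([ 0.95031476, -2.35064695,  1.1598774 ]), 'tvec': array([0.59309104, 0.11472679, 1.25456271])}
{'fx': 499.3014367832201, 'fy': 499.3014367832201, 'cx': 250.90302683090277, 'cy': 188.70347007372, 'dist_coeffs': array([-0.19148097,  0.        ,  0.        ,  0.        ,  0.        ]), 'rvec': array([ 2.11652273, -2.10905329,  0.21352136]), 'tvec': array([0.3326702 , 0.52563849, 1.44683887])}
```

View pics/scene0.png

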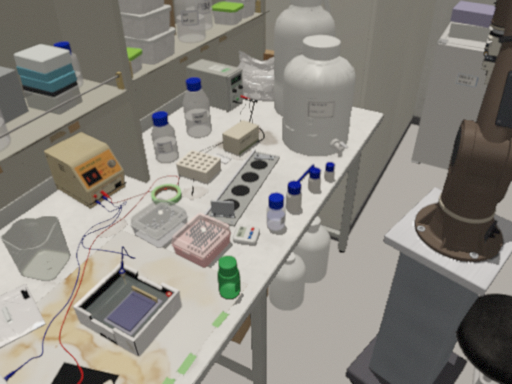

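View pics/top0.png

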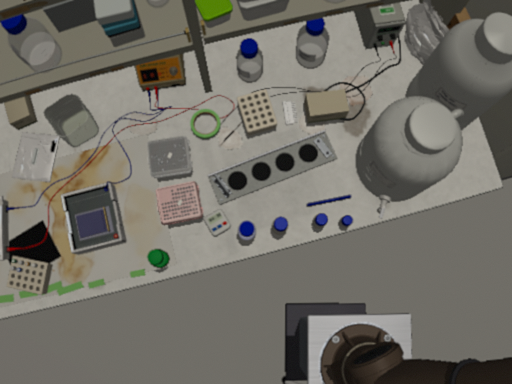

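The scene view shows four small blue-capped bottles at about (276,212), (294,194), (315,180) and (330,170). In the top view they are at (246,231), (280,225), (321,220) and (347,221). The green look-alike is at top (158,258), and larger blue-capped bottles stand behind the board at top (249,60) and (313,40). The upright end plate is at the left end of the board, at top (222,187) and scene (223,208). A blue pen lies at top (328,201).

Of these candidates, the four in front of the board fit the description, since they are blue and loose. I'll measure and enlarge.

```bash
cat > h.py <<'E'
import cv2, numpy as np
from bench import robot
def cam(n):
    m=robot.camera_model(n); K=np.array([[m['fx'],0,m['cx']],[0,m['fy'],m['cy']],[0,0,1]])
    return K,np.array(m['dist_coeffs']),np.array(m['rvec']),np.array(m['tvec'])
def ray(n,p):
    K,D,r,t=cam(n); q=cv2.undistortPoints(np.array([[p]],float),K,D)[0,0]
    R=cv2.Rodrigues(r)[0]; d=R.T@[q[0],q[1],1]; return -R.T@t,d/np.linalg.norm(d)
def plane(n,p,z):
    c,d=ray(n,p); return c+d*(z-c[2])/d[2]
def tri(pa,pb):
    (a,u),(b,v)=ray("scene",pa),ray("top",pb)
    s=np.linalg.lstsq(np.c_[u,-v],b-a,rcond=None)[0]
    A,B=a+s[0]*u,b+s[1]*v; return (A+B)/2,np.linalg.norm(A-B)
def proj(n,P):
    K,D,r,t=cam(n); return cv2.projectPoints(np.array(P,float).reshape(-1,1,3),r,t,K,D)[0][:,0]
def blobs(mask,amin,box):
    x0,y0,x1,y1=box; m=np.zeros_like(mask); m[y0:y1,x0:x1]=mask[y0:y1,x0:x1]
    k,l,s,c=cv2.connectedComponentsWithStats(m)
    return [(c[i].round(1),s[i]) for i in range(1,k) if s[i,4]>=amin]
def blue(im): return cv2.inRange(cv2.cvtColor(im,cv2.COLOR_BGR2HSV),(108,110,50),(130,255,255))
E
python3 - <<'E'
from h import *
S,T=cv2.imread('pics/scene0.png'),cv2.imread('pics/top0.png')
for n,im,b in(("scene",S,(250,150,350,240)),("top",T,(225,190,365,245))):
    print(n,[(c.tolist(),s.tolist()) for c,s in blobs(blue(im),15,b)])
dk=cv2.inRange(T,(0,0,0),(45,45,45))
for c,s in blobs(dk,80,(215,140,330,200)): print('pad',c,s,plane("top",c,0.01).round(4))
dk=cv2.inRange(S,(0,0,0),(50,50,50))
for c,s in blobs(dk,40,(205,145,285,220)): print('pad',c,s,plane("scene",c,0.01).round(4))
a=cv2.resize(S[140:240,200:350],(750,500),interpolation=3)
b=cv2.resize(T[130:250,200:360],(800,600),interpolation=3)
cv2.imwrite('pics/cs.png',a);cv2.imwrite('pics/ct.png',b)
E
```

```text
scene [([329.4, 166.5], [326, 163, 8, 8, 56]), ([302.5, 180.4], [288, 166, 32, 29, 275]), ([275.6, 200.8], [269, 193, 14, 17, 206])]
top [([327.9, 200.4], [308, 196, 42, 10, 96]), ([321.0, 219.1], [315, 214, 12, 12, 106]), ([280.2, 223.8], [274, 217, 14, 14, 149]), ([346.7, 219.9], [342, 216, 10, 9, 74]), ([246.3, 228.4], [239, 221, 15, 15, 173])]
pad [307.8 152.7] [299 145  18  17 241] [0.6502 0.1556 0.01  ]
pad [284.4 161.8] [276 154  18  17 245] [0.6201 0.23   0.01  ]
pad [260.8 171. ] [252 163  18  17 248] [0.5901 0.304  0.01  ]
pad [237.  180.2] [228 172  19  18 254] [0.5605 0.378  0.01  ]
pad [258.5 164.3] [251 161  16   7  81] [0.6486 0.1564 0.01  ]
pad [249.6 176.8] [242 173  16   8  96] [0.6182 0.2308 0.01  ]
pad [240.1 190.1] [232 186  17   9 116] [0.5884 0.3039 0.01  ]
```

View pics/cs.png

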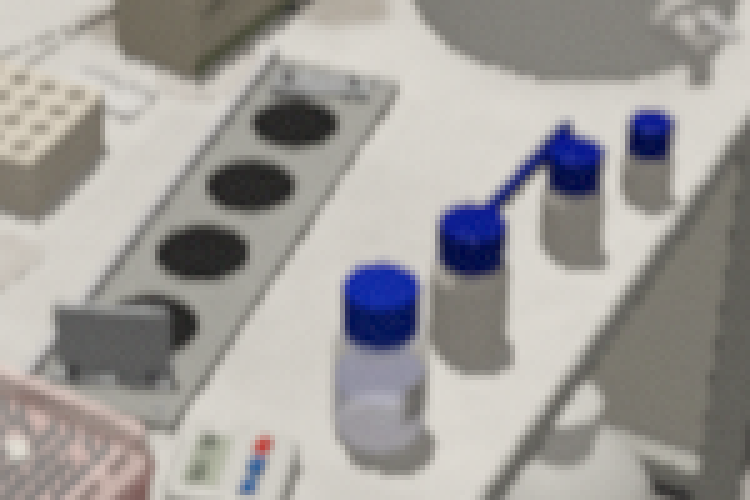

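View pics/ct.png

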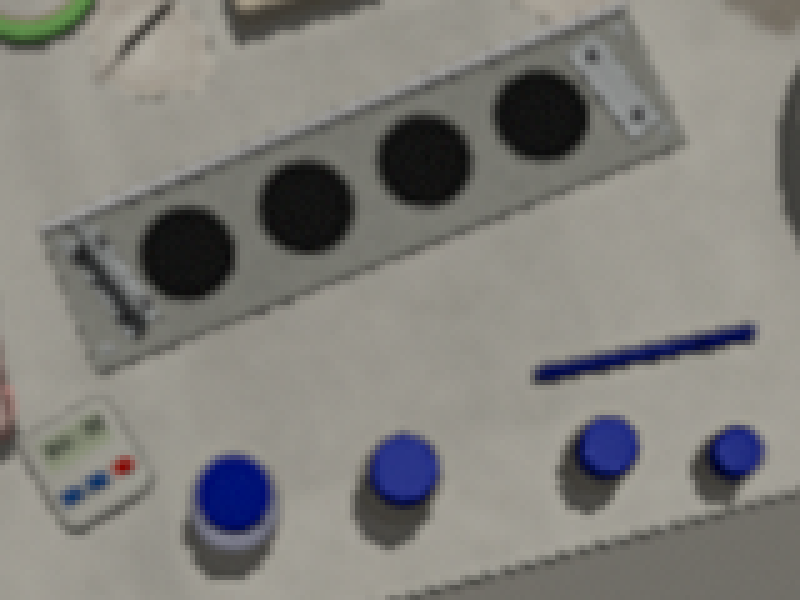

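The crops confirm it. By size and height the bottles run in crop ct, tallest to shortest: (235,495), (405,470), (608,447), (737,452). The standing plate is at crop ct (110,285), beside the pad at (188,252), and the far end has the flat plate. The pen lies beyond the third and shortest bottles. Next I triangulate the cap tops.

```bash
python3 - <<'E'
from h import *
H=[.110,.093,.076,.060]; capr=[.023,.0205,.018,.0155]; ch=[.026,.026,.024,.022]
sc=[(381,285),(472,226),(575,156),(651,122)]
tp=[(246.3,228.4),(280.2,223.8),(321,219.1),(346.7,219.9)]
for n in("scene","top"): print(n,"cam",ray(n,(256,192))[0].round(3))
a=np.linspace(0,2*np.pi,60)
for i in range(4):
    s=np.array(sc[i])/5-.4+[200,140]
    P,e=tri(s,tp[i]); X=plane("top",tp[i],H[i])
    # bias of mask centroid: silhouette of cap cylinder, hull centroid
    pts=np.concatenate([np.c_[X[0]+capr[i]*np.cos(a),X[1]+capr[i]*np.sin(a),0*a+z] for z in(H[i],H[i]-ch[i])])
    h=cv2.convexHull(proj("top",pts).astype(np.float32)); M=cv2.moments(h); c=np.array([M['m10'],M['m01']])/M['m00']
    X2=plane("top",np.array(tp[i])-(c-np.array(tp[i])),H[i])
    print(i,P.round(4),round(e,4),'top@H',X[:2].round(4),'corr',X2[:2].round(4),'scene@H',plane("scene",s,H[i])[:2].round(4))
p=np.array([[.5605,.378],[.5901,.304],[.6201,.23],[.6502,.1556]])
d=p[3]-p[0]; print(np.degrees(np.arctan2(d[1],d[0])),np.linalg.norm(d))
# board height from fence-side/pad two views
for s,t in[((258.5,164.3),(307.8,152.7)),((249.6,176.8),(284.4,161.8)),((240.1,190.1),(260.8,171.))]: print('pad tri',tri(s,t)[0].round(4))
# plate top corners scene crop -> top
from scipy.spatial.transform import Rotation as R
q=robot.sense()['eef_rot']; print(R.from_quat(np.r_[q[1:],q[0]]).as_matrix().round(3))
E
```

```text
scene cam [-0.241  1.07   0.858]
top cam [0.22  0.33  1.524]
0 [0.3975 0.3471 0.1096] 0.0001 top@H [0.3974 0.347 ] corr [0.3988 0.3472] scene@H [0.3972 0.3475]
1 [0.4136 0.2492 0.0896] 0.0 top@H [0.4132 0.2494] corr [0.4147 0.2487] scene@H [0.4107 0.2528]
2 [0.4304 0.1276 0.0707] 0.0004 top@H [0.4295 0.1282] corr [0.4311 0.1267] scene@H [0.426 0.134]
3 [0.4292 0.0484 0.0586] 0.0007 top@H [0.4293 0.0489] corr [0.4308 0.0469] scene@H [0.4278 0.05  ]
-68.03443238748656 0.23980794398851762
pad tri [0.6502 0.1553 0.0089]
pad tri [0.6201 0.2296 0.0086]
pad tri [0.5898 0.3036 0.0093]
[[ 0.946  0.324 -0.001]
 [ 0.324 -0.946  0.001]
 [-0.    -0.001 -1.   ]]
```

```bash
python3 - <<'E'
from h import *
print('lid',tri((322,43),(433,125)),tri((306,3),(500,35)))
for p in[(285,143),(305,152),(315,154),(340,145)]: print('base edge',plane("scene",p,0)[:2].round(3))
print('spigot',tri((341,146),(384,204)))
print('shoulder edge at z=.2',plane("top",(390,197),.2),plane("top",(362,175),.2))
print('table edge',plane("top",(500,187),0),plane("top",(400,212),0),plane("top",(250,245),0))
E
```

```text
lid (array([ 0.62048557, -0.12102766,  0.37304418]), np.float64(0.004059393888201535)) (array([ 0.85290029, -0.31616678,  0.42943287]), np.float64(0.01055543260556834))
base edge [ 0.687 -0.027]
base edge [ 0.591 -0.029]
base edge [ 0.556 -0.043]
base edge [ 0.527 -0.157]
spigot (array([ 0.47410444, -0.07054572,  0.05638688]), np.float64(0.009376535112659744))
shoulder edge at z=.2 [ 0.4723387  -0.04699461  0.2       ] [0.53376776 0.02879334 0.2       ]
table edge [ 0.54410294 -0.4849609   0.        ] [ 0.46248085 -0.13399557  0.        ] [0.36013091 0.33678735 0.        ]
```

>>> arm_command([
  {"dx": 0.58,"dy": -0.92,"hand": -1},
  {"dx": 0.58,"dy": -0.92,"hand": -1},
  {"dx": 0.58,"dy": -0.92,"hand": -1},
  {"dx": 0.58,"dy": -0.92,"hand": -1},
  {"dx": 0.58,"dy": -0.92,"hand": -1},
  {"dx": 0.58,"dy": -0.92,"hand": -1},
  {"dx": 0.58,"dy": -0.92,"hand": -1},
  {"dx": 0.58,"dy": -0.92,"hand": -1},
  {"dx": 0.58,"dy": -0.92,"hand": -1},
  {"dx": 0.58,"dy": -0.92,"hand": -1},
  {"dx": 0.58,"dy": -0.92,"hand": -1},
])

```text
$.deltas[0]: bad value
```

>>> arm_command([
  {"dx": 0.58,"dy": -0.92,"dz": 0,"wx": 0,"wy": 0,"wz": 0,"hand": -1},
  {"dx": 0.58,"dy": -0.92,"dz": 0,"wx": 0,"wy": 0,"wz": 0,"hand": -1},
  {"dx": 0.58,"dy": -0.92,"dz": 0,"wx": 0,"wy": 0,"wz": 0,"hand": -1},
  {"dx": 0.58,"dy": -0.92,"dz": 0,"wx": 0,"wy": 0,"wz": 0,"hand": -1},
  {"dx": 0.58,"dy": -0.92,"dz": 0,"wx": 0,"wy": 0,"wz": 0,"hand": -1},
  {"dx": 0.58,"dy": -0.92,"dz": 0,"wx": 0,"wy": 0,"wz": 0,"hand": -1},
  {"dx": 0.58,"dy": -0.92,"dz": 0,"wx": 0,"wy": 0,"wz": 0,"hand": -1},
  {"dx": 0.58,"dy": -0.92,"dz": 0,"wx": 0,"wy": 0,"wz": 0,"hand": -1},
  {"dx": 0.58,"dy": -0.92,"dz": 0,"wx": 0,"wy": 0,"wz": 0,"hand": -1},
  {"dx": 0.58,"dy": -0.92,"dz": 0,"wx": 0,"wy": 0,"wz": 0,"hand": -1},
  {"dx": 0.58,"dy": -0.92,"dz": 0,"wx": 0,"wy": 0,"wz": 0,"hand": -1},
])

```text
clock: 1.48
tool_pos: [0.2713, -0.2993, 0.2265]
eef_rot: [-0.0, 0.986, 0.164, -0.0]
wrist_force: [0.3, -0.6, -0.8]
width: 0.0918
finger_force: 0.0
```

Good: every key is required in each row. On past the jug.

>>> arm_command([
  {"dx": 0.77,"dy": -0.82,"dz": 0,"wx": 0,"wy": 0,"wz": 0,"hand": -1},
  {"dx": 0.77,"dy": -0.82,"dz": 0,"wx": 0,"wy": 0,"wz": 0,"hand": -1},
  {"dx": 0.77,"dy": -0.82,"dz": 0,"wx": 0,"wy": 0,"wz": 0,"hand": -1},
  {"dx": 0.77,"dy": -0.82,"dz": 0,"wx": 0,"wy": 0,"wz": 0,"hand": -1},
  {"dx": 0.77,"dy": -0.82,"dz": 0,"wx": 0,"wy": 0,"wz": 0,"hand": -1},
  {"dx": 0.77,"dy": -0.82,"dz": 0,"wx": 0,"wy": 0,"wz": 0,"hand": -1},
  {"dx": 0.77,"dy": -0.82,"dz": 0,"wx": 0,"wy": 0,"wz": 0,"hand": -1},
])

```text
clock: 2.35
tool_pos: [0.3525, -0.12, 0.2266]
eef_rot: [-0.0, 0.986, 0.164, -0.0]
wrist_force: [0.7, -1.2, 0.6]
width: 0.092
finger_force: 0.0
```

>>> arm_command([
  {"dx": 0.42,"dy": -0.88,"dz": 0,"wx": 0,"wy": 0,"wz": 0,"hand": -1},
  {"dx": 0.42,"dy": -0.88,"dz": 0,"wx": 0,"wy": 0,"wz": 0,"hand": -1},
  {"dx": 0.42,"dy": -0.88,"dz": 0,"wx": 0,"wy": 0,"wz": 0,"hand": -1},
  {"dx": 0.42,"dy": -0.88,"dz": 0,"wx": 0,"wy": 0,"wz": 0,"hand": -1},
  {"dx": 0.42,"dy": -0.88,"dz": 0,"wx": 0,"wy": 0,"wz": 0,"hand": -1},
  {"dx": 0.42,"dy": -0.88,"dz": 0,"wx": 0,"wy": 0,"wz": 0,"hand": -1},
  {"dx": 0.42,"dy": -0.88,"dz": 0,"wx": 0,"wy": 0,"wz": 0,"hand": -1},
])

```text
clock: 3.22
tool_pos: [0.3719, 0.0493, 0.2266]
eef_rot: [0.0, 0.986, 0.164, -0.0]
wrist_force: [0.1, -0.0, 0.1]
width: 0.092
finger_force: 0.0
```

>>> arm_command([
  {"dx": 0.45,"dy": -0.98,"dz": 0,"wx": 0,"wy": 0,"wz": 0,"hand": -1},
  {"dx": 0.45,"dy": -0.98,"dz": 0,"wx": 0,"wy": 0,"wz": 0,"hand": -1},
  {"dx": 0.45,"dy": -0.98,"dz": 0,"wx": 0,"wy": 0,"wz": 0,"hand": -1},
  {"dx": 0.45,"dy": -0.98,"dz": 0,"wx": 0,"wy": 0,"wz": 0,"hand": -1},
  {"dx": 0.45,"dy": -0.98,"dz": 0,"wx": 0,"wy": 0,"wz": 0,"hand": -1},
  {"dx": 0.45,"dy": -0.98,"dz": 0,"wx": 0,"wy": 0,"wz": 0,"hand": -1},
  {"dx": 0.45,"dy": -0.98,"dz": 0,"wx": 0,"wy": 0,"wz": 0,"hand": -1},
  {"dx": 0.45,"dy": -0.98,"dz": 0,"wx": 0,"wy": 0,"wz": 0,"hand": -1},
  {"dx": 0.45,"dy": -0.98,"dz": 0,"wx": 0,"wy": 0,"wz": 0,"hand": -1},
  {"dx": 0.45,"dy": -0.98,"dz": 0,"wx": 0,"wy": 0,"wz": 0,"hand": -1},
  {"dx": 0.45,"dy": -0.98,"dz": 0,"wx": 0,"wy": 0,"wz": 0,"hand": -1},
])

```text
clock: 4.6
tool_pos: [0.4019, 0.3442, 0.2263]
eef_rot: [0.0, 0.986, 0.164, -0.0]
wrist_force: [0.8, -0.2, 0.1]
width: 0.0915
finger_force: 0.0
```

>>> arm_command([
  {"dx": 0,"dy": 0,"dz": 0,"wx": 0,"wy": 0,"wz": -1,"hand": -1},
  {"dx": 0,"dy": 0,"dz": 0,"wx": 0,"wy": 0,"wz": -1,"hand": -1},
  {"dx": 0,"dy": 0,"dz": 0,"wx": 0,"wy": 0,"wz": -1,"hand": -1},
  {"dx": 0,"dy": 0,"dz": 0,"wx": 0,"wy": 0,"wz": -1,"hand": -1},
  {"dx": 0,"dy": 0,"dz": 0,"wx": 0,"wy": 0,"wz": -1,"hand": -1},
  {"dx": 0,"dy": 0,"dz": 0,"wx": 0,"wy": 0,"wz": -1,"hand": -1},
  {"dx": 0,"dy": 0,"dz": 0,"wx": 0,"wy": 0,"wz": -1,"hand": -1},
  {"dx": 0,"dy": 0,"dz": 0,"wx": 0,"wy": 0,"wz": -1,"hand": -1},
  {"dx": 0,"dy": 0,"dz": 0,"wx": 0,"wy": 0,"wz": -1,"hand": -1},
])

```text
clock: 5.72
tool_pos: [0.4018, 0.3433, 0.2264]
eef_rot: [0.0, 0.848, 0.53, -0.0]
wrist_force: [0.9, 0.0, -0.0]
width: 0.092
finger_force: 0.0
```

>>> arm_command([
  {"dx": 0,"dy": 0,"dz": 0,"wx": 0,"wy": 0,"wz": -1,"hand": -1},
  {"dx": 0,"dy": 0,"dz": 0,"wx": 0,"wy": 0,"wz": -1,"hand": -1},
  {"dx": 0,"dy": 0,"dz": 0,"wx": 0,"wy": 0,"wz": -1,"hand": -1},
  {"dx": 0,"dy": 0,"dz": 0,"wx": 0,"wy": 0,"wz": -1,"hand": -1},
  {"dx": 0,"dy": 0,"dz": 0,"wx": 0,"wy": 0,"wz": -1,"hand": -1},
  {"dx": 0,"dy": 0,"dz": 0,"wx": 0,"wy": 0,"wz": -1,"hand": -1},
  {"dx": 0,"dy": 0,"dz": 0,"wx": 0,"wy": 0,"wz": -1,"hand": -1},
  {"dx": 0,"dy": 0,"dz": 0,"wx": 0,"wy": 0,"wz": -1,"hand": -1},
  {"dx": 0,"dy": 0,"dz": 0,"wx": 0,"wy": 0,"wz": -1,"hand": -1},
  {"dx": 0,"dy": 0,"dz": 0,"wx": 0,"wy": 0,"wz": -0.6,"hand": -1},
])

```text
clock: 6.98
tool_pos: [0.4019, 0.3433, 0.2263]
eef_rot: [-0.0, 0.559, 0.829, -0.0]
wrist_force: [0.1, 0.2, 0.1]
width: 0.0916
finger_force: 0.0
```

>>> arm_command([
  {"dx": 0.2,"dy": -0.09,"dz": 0.7,"wx": 0,"wy": 0,"wz": 0,"hand": -1},
  {"dx": 0,"dy": 0,"dz": 1,"wx": 0,"wy": 0,"wz": 0,"hand": -1},
  {"dx": 0,"dy": 0,"dz": 1,"wx": 0,"wy": 0,"wz": 0,"hand": -1},
  {"dx": 0,"dy": 0,"dz": 1,"wx": 0,"wy": 0,"wz": 0,"hand": -1},
  {"dx": 0,"dy": 0,"dz": 0.7,"wx": 0,"wy": 0,"wz": 0,"hand": -1},
  {"dx": 0,"dy": 0,"dz": 0.7,"wx": 0,"wy": 0,"wz": 0,"hand": -1},
  {"dx": 0,"dy": 0,"dz": 0.55,"wx": 0,"wy": 0,"wz": 0,"hand": -1},
  {"dx": 0,"dy": 0,"dz": 0,"wx": 0,"wy": 0,"wz": 0,"hand": -1},
])

```text
clock: 7.98
tool_pos: [0.3976, 0.347, 0.0846]
eef_rot: [-0.0, 0.56, 0.829, -0.001]
wrist_force: [-0.1, -1.2, -0.4]
width: 0.0919
finger_force: 0.0
```

```bash
python3 - <<'E'
from h import *
S,T=robot.capture("scene"),robot.capture("top")
a=cv2.resize(S[120:240,200:350],(500,400),interpolation=3)
b=cv2.resize(T[160:260,200:300],(400,400),interpolation=3)
cv2.imwrite('pics/g1.png',cv2.resize(np.hstack([a[:, :400],b]),(800,400)))
E
```

```text
(no output)
```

View pics/g1.png

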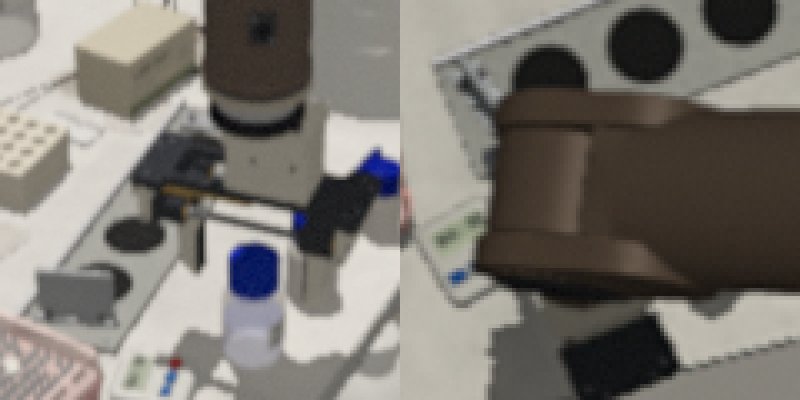

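The scene view shows the cap at crop (254,270) midway between the fingertips at (195,268) and (313,303). So the grasp is centred, and I close.

>>> arm_command([
  {"dx": 0,"dy": 0,"dz": 0,"wx": 0,"wy": 0,"wz": 0,"hand": 1},
  {"dx": 0,"dy": 0,"dz": 0,"wx": 0,"wy": 0,"wz": 0,"hand": 1},
  {"dx": 0,"dy": 0,"dz": 0,"wx": 0,"wy": 0,"wz": 0,"hand": 1},
  {"dx": 0,"dy": 0,"dz": 0,"wx": 0,"wy": 0,"wz": 0,"hand": 1},
  {"dx": 0,"dy": 0,"dz": 0,"wx": 0,"wy": 0,"wz": 0,"hand": 1},
  {"dx": 0,"dy": 0,"dz": 0,"wx": 0,"wy": 0,"wz": 0,"hand": 1},
], grip_force=20)

```text
clock: 8.82
tool_pos: [0.3981, 0.3475, 0.0855]
eef_rot: [0.0, 0.56, 0.828, 0.0]
wrist_force: [0.7, 1.0, 0.1]
width: 0.0447
finger_force: 20.0
```

>>> arm_command([
  {"dx": 0,"dy": 0,"dz": -0.4,"wx": 0,"wy": 0,"wz": 0,"hand": 1},
  {"dx": 0,"dy": 0,"dz": -0.7,"wx": 0,"wy": 0,"wz": 0,"hand": 1},
  {"dx": 0,"dy": 0,"dz": -0.7,"wx": 0,"wy": 0,"wz": 0,"hand": 1},
  {"dx": -0.1,"dy": 0.4,"dz": 0,"wx": 0,"wy": 0,"wz": 0,"hand": 1},
  {"dx": -0.2,"dy": 0.8,"dz": 0,"wx": 0,"wy": 0,"wz": 0,"hand": 1},
  {"dx": -0.2,"dy": 1,"dz": 0,"wx": 0,"wy": 0,"wz": 0,"hand": 1},
  {"dx": -0.2,"dy": 1,"dz": 0,"wx": 0,"wy": 0,"wz": 0,"hand": 1},
  {"dx": -0.2,"dy": 1,"dz": 0,"wx": 0,"wy": 0,"wz": 0,"hand": 1},
  {"dx": -0.2,"dy": 1,"dz": 0,"wx": 0,"wy": 0,"wz": 0,"hand": 1},
  {"dx": -0.15,"dy": 0.8,"dz": 0,"wx": 0,"wy": 0,"wz": 0,"hand": 1},
  {"dx": -0.06,"dy": 0.46,"dz": 0,"wx": 0,"wy": 0,"wz": 0,"hand": 1},
  {"dx": 0,"dy": 0,"dz": 0,"wx": 0,"wy": 0,"wz": 0,"hand": 1},
])

```text
clock: 10.32
tool_pos: [0.5605, 0.3771, 0.1299]
eef_rot: [-0.0, 0.56, 0.828, -0.0]
wrist_force: [-0.5, 0.1, -1.9]
width: 0.0449
finger_force: 20.0
```

>>> arm_command([
  {"dx": 0,"dy": 0,"dz": 0.5,"wx": 0,"wy": 0,"wz": 0,"hand": 1},
  {"dx": 0,"dy": 0,"dz": 0.5,"wx": 0,"wy": 0,"wz": 0,"hand": 1},
  {"dx": 0,"dy": 0,"dz": 0.2,"wx": 0,"wy": 0,"wz": 0,"hand": 1},
  {"dx": 0,"dy": 0,"dz": 0.12,"wx": 0,"wy": 0,"wz": 0,"hand": 1},
  {"dx": 0,"dy": 0,"dz": 0,"wx": 0,"wy": 0,"wz": 0,"hand": 1},
])

```text
clock: 10.95
tool_pos: [0.56, 0.3773, 0.0974]
eef_rot: [-0.0, 0.56, 0.829, -0.0]
wrist_force: [0.4, 0.4, -2.2]
width: 0.0444
finger_force: 20.0
```

>>> arm_command([
  {"dx": 0,"dy": 0,"dz": 0.05,"wx": 0,"wy": 0,"wz": 0,"hand": 1},
  {"dx": 0,"dy": 0,"dz": 0.02,"wx": 0,"wy": 0,"wz": 0,"hand": 1},
  {"dx": 0,"dy": 0,"dz": 0,"wx": 0,"wy": 0,"wz": 0,"hand": 1},
])

```text
clock: 11.32
tool_pos: [0.5601, 0.3773, 0.0958]
eef_rot: [0.0, 0.56, 0.828, 0.0]
wrist_force: [0.0, -0.1, -2.0]
width: 0.0445
finger_force: 20.0
```

>>> arm_command([
  {"dx": 0,"dy": 0,"dz": 0,"wx": 0,"wy": 0,"wz": 0,"hand": -1},
  {"dx": 0,"dy": 0,"dz": 0,"wx": 0,"wy": 0,"wz": 0,"hand": -1},
  {"dx": 0,"dy": 0,"dz": 0,"wx": 0,"wy": 0,"wz": 0,"hand": -1},
  {"dx": 0,"dy": 0,"dz": 0,"wx": 0,"wy": 0,"wz": 0,"hand": -1},
  {"dx": 0,"dy": 0,"dz": -0.8,"wx": 0,"wy": 0,"wz": 0,"hand": -1},
  {"dx": 0,"dy": 0,"dz": -1,"wx": 0,"wy": 0,"wz": 0,"hand": -1},
  {"dx": 0,"dy": 0,"dz": -0.2,"wx": 0,"wy": 0,"wz": 0,"hand": -1},
])

```text
clock: 12.2
tool_pos: [0.5606, 0.3785, 0.1489]
eef_rot: [0.0, 0.56, 0.829, 0.002]
wrist_force: [-0.4, 1.1, -0.5]
width: 0.0917
finger_force: 0.0
```

>>> arm_command([
  {"dx": -0.32,"dy": -0.92,"dz": 0,"wx": 0,"wy": 0,"wz": 0,"hand": -1},
  {"dx": -0.32,"dy": -0.92,"dz": 0,"wx": 0,"wy": 0,"wz": 0,"hand": -1},
  {"dx": -0.32,"dy": -0.92,"dz": 0,"wx": 0,"wy": 0,"wz": 0,"hand": -1},
  {"dx": -0.32,"dy": -0.92,"dz": 0,"wx": 0,"wy": 0,"wz": 0,"hand": -1},
  {"dx": -0.32,"dy": -0.92,"dz": 0,"wx": 0,"wy": 0,"wz": 0,"hand": -1},
  {"dx": -0.32,"dy": -0.92,"dz": 0,"wx": 0,"wy": 0,"wz": 0,"hand": -1},
  {"dx": -0.32,"dy": -0.92,"dz": 0,"wx": 0,"wy": 0,"wz": 0,"hand": -1},
  {"dx": -0.32,"dy": -0.9,"dz": 0,"wx": 0,"wy": 0,"wz": 0,"hand": -1},
  {"dx": 0,"dy": 0,"dz": 0,"wx": 0,"wy": 0,"wz": 0,"hand": -1},
])

```text
clock: 13.32
tool_pos: [0.4129, 0.2482, 0.1459]
eef_rot: [0.001, 0.56, 0.829, -0.001]
wrist_force: [0.7, 0.8, 0.3]
width: 0.0917
finger_force: 0.0
```

```bash
python3 - <<'E'
from h import *
S,T=robot.capture("scene"),robot.capture("top")
print(robot.sense()['tool_pos'])
print([(c,s.tolist(),plane("top",c,.12)[:2].round(4)) for c,s in blobs(blue(T),40,(215,140,330,200))])
a=cv2.resize(S[120:240,200:320],(400,400),interpolation=3)
b=cv2.resize(T[150:250,200:300],(400,400),interpolation=3)
cv2.imwrite('pics/g2.png',np.hstack([a,b]))
E
```

```text
[0.41436669 0.24975124 0.14610133]
[(array([236.5, 172.6]), [230, 165, 14, 16, 179], array([0.5583, 0.3762]))]
```

View pics/g2.png

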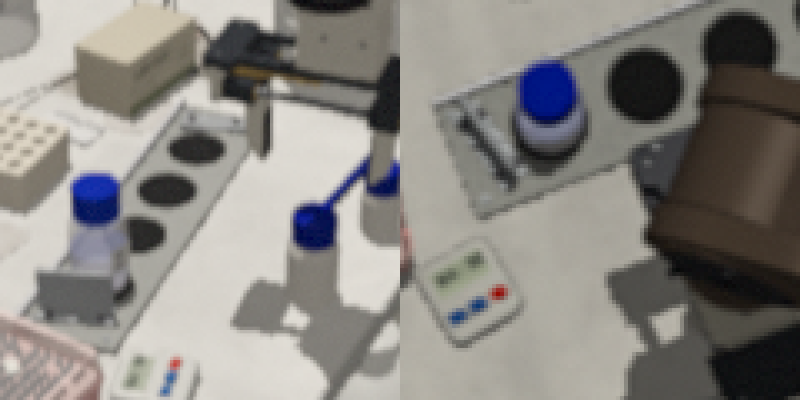

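The tallest bottle stands upright on the pad by the plate, with its cap at crop (547,90). It is within about 2 mm of the pad centre. Next is the second bottle.

>>> arm_command([
  {"dx": 0,"dy": 0,"dz": 0.8,"wx": 0,"wy": 0,"wz": 0,"hand": -1},
  {"dx": 0,"dy": 0,"dz": 0.9,"wx": 0,"wy": 0,"wz": 0,"hand": -1},
  {"dx": 0,"dy": 0,"dz": 0.8,"wx": 0,"wy": 0,"wz": 0,"hand": -1},
  {"dx": 0,"dy": 0,"dz": 0.6,"wx": 0,"wy": 0,"wz": 0,"hand": -1},
  {"dx": 0,"dy": 0,"dz": 0,"wx": 0,"wy": 0,"wz": 0,"hand": -1},
  {"dx": 0,"dy": 0,"dz": 0,"wx": 0,"wy": 0,"wz": 0,"hand": 1},
  {"dx": 0,"dy": 0,"dz": 0,"wx": 0,"wy": 0,"wz": 0,"hand": 1},
  {"dx": 0,"dy": 0,"dz": 0,"wx": 0,"wy": 0,"wz": 0,"hand": 1},
  {"dx": 0,"dy": 0,"dz": 0,"wx": 0,"wy": 0,"wz": 0,"hand": 1},
  {"dx": 0,"dy": 0,"dz": 0,"wx": 0,"wy": 0,"wz": 0,"hand": 1},
  {"dx": 0,"dy": 0,"dz": 0,"wx": 0,"wy": 0,"wz": 0,"hand": 1},
])

```text
clock: 14.8
tool_pos: [0.4137, 0.2494, 0.0683]
eef_rot: [0.0, 0.56, 0.828, 0.0]
wrist_force: [-0.1, -0.0, 0.7]
width: 0.0402
finger_force: 20.0
```

>>> arm_command([
  {"dx": 0,"dy": 0,"dz": -0.4,"wx": 0,"wy": 0,"wz": 0,"hand": 1},
  {"dx": 0,"dy": 0,"dz": -0.7,"wx": 0,"wy": 0,"wz": 0,"hand": 1},
  {"dx": 0,"dy": 0,"dz": -0.7,"wx": 0,"wy": 0,"wz": 0,"hand": 1},
  {"dx": 0,"dy": 0.4,"dz": 0,"wx": 0,"wy": 0,"wz": 0,"hand": 1},
  {"dx": -0.1,"dy": 0.8,"dz": 0,"wx": 0,"wy": 0,"wz": 0,"hand": 1},
  {"dx": -0.1,"dy": 1,"dz": 0,"wx": 0,"wy": 0,"wz": 0,"hand": 1},
  {"dx": -0.1,"dy": 1,"dz": 0,"wx": 0,"wy": 0,"wz": 0,"hand": 1},
  {"dx": -0.1,"dy": 1,"dz": 0,"wx": 0,"wy": 0,"wz": 0,"hand": 1},
  {"dx": -0.1,"dy": 1,"dz": 0,"wx": 0,"wy": 0,"wz": 0,"hand": 1},
  {"dx": -0.1,"dy": 1,"dz": 0,"wx": 0,"wy": 0,"wz": 0,"hand": 1},
  {"dx": -0.02,"dy": 0.7,"dz": 0,"wx": 0,"wy": 0,"wz": 0,"hand": 1},
  {"dx": 0,"dy": 0.45,"dz": 0,"wx": 0,"wy": 0,"wz": 0,"hand": 1},
])

```text
clock: 16.3
tool_pos: [0.591, 0.3035, 0.1125]
eef_rot: [-0.0, 0.56, 0.828, -0.0]
wrist_force: [-0.5, 0.4, -1.7]
width: 0.0407
finger_force: 20.0
```

>>> arm_command([
  {"dx": 0,"dy": 0,"dz": 0,"wx": 0,"wy": 0,"wz": 0,"hand": 1},
  {"dx": 0,"dy": 0,"dz": 0.5,"wx": 0,"wy": 0,"wz": 0,"hand": 1},
  {"dx": 0,"dy": 0,"dz": 0.5,"wx": 0,"wy": 0,"wz": 0,"hand": 1},
  {"dx": 0,"dy": 0,"dz": 0.2,"wx": 0,"wy": 0,"wz": 0,"hand": 1},
  {"dx": 0,"dy": 0,"dz": 0.12,"wx": 0,"wy": 0,"wz": 0,"hand": 1},
  {"dx": 0,"dy": 0,"dz": 0.06,"wx": 0,"wy": 0,"wz": 0,"hand": 1},
  {"dx": 0,"dy": 0,"dz": 0,"wx": 0,"wy": 0,"wz": 0,"hand": 1},
])

```text
clock: 17.18
tool_pos: [0.59, 0.3037, 0.0789]
eef_rot: [0.0, 0.56, 0.828, 0.0]
wrist_force: [0.0, -0.1, -0.9]
width: 0.0407
finger_force: 20.0
```

>>> arm_command([
  {"dx": 0,"dy": 0,"dz": 0,"wx": 0,"wy": 0,"wz": 0,"hand": -1},
  {"dx": 0,"dy": 0,"dz": 0,"wx": 0,"wy": 0,"wz": 0,"hand": -1},
  {"dx": 0,"dy": 0,"dz": 0,"wx": 0,"wy": 0,"wz": 0,"hand": -1},
  {"dx": 0,"dy": 0,"dz": 0,"wx": 0,"wy": 0,"wz": 0,"hand": -1},
  {"dx": 0,"dy": 0,"dz": -0.8,"wx": 0,"wy": 0,"wz": 0,"hand": -1},
  {"dx": 0,"dy": 0,"dz": -1,"wx": 0,"wy": 0,"wz": 0,"hand": -1},
  {"dx": 0,"dy": 0,"dz": -0.2,"wx": 0,"wy": 0,"wz": 0,"hand": -1},
])

```text
clock: 18.05
tool_pos: [0.5907, 0.3048, 0.1318]
eef_rot: [0.001, 0.56, 0.829, 0.002]
wrist_force: [0.0, -0.4, -0.5]
width: 0.0914
finger_force: 0.0
```

>>> arm_command([
  {"dx": -0.46,"dy": -0.95,"dz": 0,"wx": 0,"wy": 0,"wz": 0,"hand": -1},
  {"dx": -0.46,"dy": -0.95,"dz": 0,"wx": 0,"wy": 0,"wz": 0,"hand": -1},
  {"dx": -0.46,"dy": -0.95,"dz": 0,"wx": 0,"wy": 0,"wz": 0,"hand": -1},
  {"dx": -0.46,"dy": -0.95,"dz": 0,"wx": 0,"wy": 0,"wz": 0,"hand": -1},
  {"dx": -0.46,"dy": -0.95,"dz": 0,"wx": 0,"wy": 0,"wz": 0,"hand": -1},
  {"dx": -0.46,"dy": -0.95,"dz": 0,"wx": 0,"wy": 0,"wz": 0,"hand": -1},
  {"dx": -0.46,"dy": -0.95,"dz": 0,"wx": 0,"wy": 0,"wz": 0,"hand": -1},
  {"dx": -0.46,"dy": -0.95,"dz": 0,"wx": 0,"wy": 0,"wz": 0,"hand": -1},
  {"dx": -0.46,"dy": -0.95,"dz": 0,"wx": 0,"wy": 0,"wz": 0,"hand": -1},
  {"dx": 0,"dy": 0,"dz": 0,"wx": 0,"wy": 0,"wz": 0,"hand": -1},
])

```text
clock: 19.3
tool_pos: [0.4291, 0.1261, 0.1287]
eef_rot: [0.0, 0.56, 0.828, -0.001]
wrist_force: [0.3, 0.3, 0.3]
width: 0.0922
finger_force: 0.0
```

```bash
python3 - <<'E'
from h import *
S,T=robot.capture("scene"),robot.capture("top")
print(robot.sense()['tool_pos'])
print([(c,s.tolist(),plane("top",c,.12)[:2].round(4),plane("top",c,.103)[:2].round(4)) for c,s in blobs(blue(T),40,(215,140,330,200))])
a=cv2.resize(S[110:230,210:330],(400,400),interpolation=3)
b=cv2.resize(T[130:250,230:350],(400,400),interpolation=3)
cv2.imwrite('pics/g3.png',np.hstack([a,b]))
E
```

```text
[0.43064038 0.12791358 0.12906921]
[(array([261.8, 163.8]), [256, 157, 13, 14, 150], array([0.5848, 0.303 ]), array([0.5892, 0.3026])), (array([236.5, 172.6]), [230, 165, 14, 16, 179], array([0.5583, 0.3762]), array([0.5624, 0.3767]))]
```

View pics/g3.png

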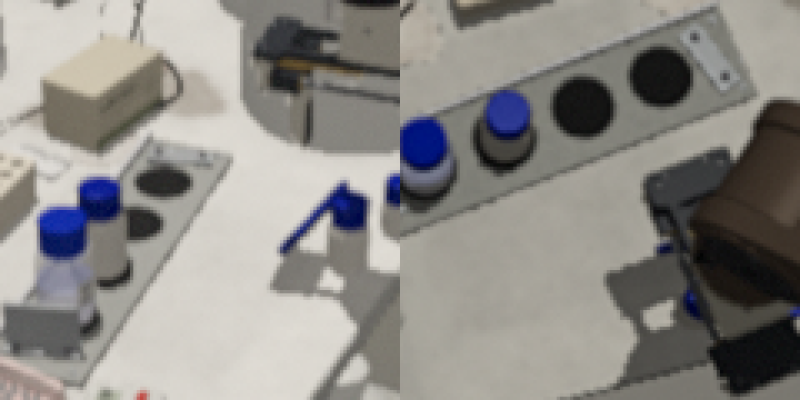

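Both bottles stand upright on their pads, with caps at top-view crop (427,145) and (508,113). The gripper is above the third, whose cap shows at crop (692,305). I descend and grip it.

>>> arm_command([
  {"dx": 0,"dy": 0,"dz": 0.8,"wx": 0,"wy": 0,"wz": 0,"hand": -1},
  {"dx": 0,"dy": 0,"dz": 0.9,"wx": 0,"wy": 0,"wz": 0,"hand": -1},
  {"dx": 0,"dy": 0,"dz": 0.8,"wx": 0,"wy": 0,"wz": 0,"hand": -1},
  {"dx": 0,"dy": 0,"dz": 0.62,"wx": 0,"wy": 0,"wz": 0,"hand": -1},
  {"dx": 0,"dy": 0,"dz": 0,"wx": 0,"wy": 0,"wz": 0,"hand": -1},
  {"dx": 0,"dy": 0,"dz": 0,"wx": 0,"wy": 0,"wz": 0,"hand": 1},
  {"dx": 0,"dy": 0,"dz": 0,"wx": 0,"wy": 0,"wz": 0,"hand": 1},
  {"dx": 0,"dy": 0,"dz": 0,"wx": 0,"wy": 0,"wz": 0,"hand": 1},
  {"dx": 0,"dy": 0,"dz": 0,"wx": 0,"wy": 0,"wz": 0,"hand": 1},
  {"dx": 0,"dy": 0,"dz": 0,"wx": 0,"wy": 0,"wz": 0,"hand": 1},
  {"dx": 0,"dy": 0,"dz": 0,"wx": 0,"wy": 0,"wz": 0,"hand": 1},
])

```text
clock: 20.78
tool_pos: [0.4302, 0.1278, 0.0508]
eef_rot: [0.0, 0.56, 0.828, 0.0]
wrist_force: [0.7, 0.7, 0.1]
width: 0.0367
finger_force: 0.1
```

>>> arm_command([
  {"dx": 0,"dy": 0,"dz": 0,"wx": 0,"wy": 0,"wz": 0,"hand": 1},
  {"dx": 0,"dy": 0,"dz": 0,"wx": 0,"wy": 0,"wz": 0,"hand": 1},
  {"dx": 0,"dy": 0,"dz": -0.4,"wx": 0,"wy": 0,"wz": 0,"hand": 1},
  {"dx": 0,"dy": 0,"dz": -0.7,"wx": 0,"wy": 0,"wz": 0,"hand": 1},
  {"dx": 0,"dy": 0,"dz": -0.7,"wx": 0,"wy": 0,"wz": 0,"hand": 1},
  {"dx": 0,"dy": 0,"dz": 0,"wx": 0,"wy": 0,"wz": 0,"hand": 1},
])

```text
clock: 21.52
tool_pos: [0.431, 0.1282, 0.0971]
eef_rot: [0.001, 0.56, 0.828, 0.001]
wrist_force: [0.5, -0.6, -2.6]
width: 0.0351
finger_force: 20.0
```

>>> arm_command([
  {"dx": 0.04,"dy": 0.4,"dz": 0,"wx": 0,"wy": 0,"wz": 0,"hand": 1},
  {"dx": 0.1,"dy": 0.8,"dz": 0,"wx": 0,"wy": 0,"wz": 0,"hand": 1},
  {"dx": 0.1,"dy": 1,"dz": 0,"wx": 0,"wy": 0,"wz": 0,"hand": 1},
  {"dx": 0.1,"dy": 1,"dz": 0,"wx": 0,"wy": 0,"wz": 0,"hand": 1},
  {"dx": 0.1,"dy": 1,"dz": 0,"wx": 0,"wy": 0,"wz": 0,"hand": 1},
  {"dx": 0.1,"dy": 1,"dz": 0,"wx": 0,"wy": 0,"wz": 0,"hand": 1},
  {"dx": 0.1,"dy": 1,"dz": 0,"wx": 0,"wy": 0,"wz": 0,"hand": 1},
  {"dx": 0.1,"dy": 1,"dz": 0,"wx": 0,"wy": 0,"wz": 0,"hand": 1},
  {"dx": 0.1,"dy": 0.8,"dz": 0,"wx": 0,"wy": 0,"wz": 0,"hand": 1},
  {"dx": 0.1,"dy": 0.56,"dz": 0,"wx": 0,"wy": 0,"wz": 0,"hand": 1},
  {"dx": 0,"dy": 0,"dz": 0,"wx": 0,"wy": 0,"wz": 0,"hand": 1},
])

```text
clock: 22.9
tool_pos: [0.6203, 0.2301, 0.0944]
eef_rot: [-0.0, 0.56, 0.829, -0.0]
wrist_force: [0.6, -0.7, -1.1]
width: 0.0353
finger_force: 20.0
```

>>> arm_command([
  {"dx": 0,"dy": 0,"dz": 0.5,"wx": 0,"wy": 0,"wz": 0,"hand": 1},
  {"dx": 0,"dy": 0,"dz": 0.5,"wx": 0,"wy": 0,"wz": 0,"hand": 1},
  {"dx": 0,"dy": 0,"dz": 0.2,"wx": 0,"wy": 0,"wz": 0,"hand": 1},
  {"dx": 0,"dy": 0,"dz": 0.12,"wx": 0,"wy": 0,"wz": 0,"hand": 1},
  {"dx": 0,"dy": 0,"dz": 0.06,"wx": 0,"wy": 0,"wz": 0,"hand": 1},
  {"dx": 0,"dy": 0,"dz": 0,"wx": 0,"wy": 0,"wz": 0,"hand": 1},
])

```text
clock: 23.65
tool_pos: [0.6201, 0.2295, 0.0615]
eef_rot: [0.0, 0.56, 0.829, 0.0]
wrist_force: [-0.5, 0.0, -0.7]
width: 0.0349
finger_force: 20.0
```

>>> arm_command([
  {"dx": 0,"dy": 0,"dz": 0,"wx": 0,"wy": 0,"wz": 0,"hand": -1},
  {"dx": 0,"dy": 0,"dz": 0,"wx": 0,"wy": 0,"wz": 0,"hand": -1},
  {"dx": 0,"dy": 0,"dz": 0,"wx": 0,"wy": 0,"wz": 0,"hand": -1},
  {"dx": 0,"dy": 0,"dz": 0,"wx": 0,"wy": 0,"wz": 0,"hand": -1},
  {"dx": 0,"dy": 0,"dz": -0.8,"wx": 0,"wy": 0,"wz": 0,"hand": -1},
  {"dx": 0,"dy": 0,"dz": -1,"wx": 0,"wy": 0,"wz": 0,"hand": -1},
  {"dx": 0,"dy": 0,"dz": -0.4,"wx": 0,"wy": 0,"wz": 0,"hand": -1},
])

```text
clock: 24.52
tool_pos: [0.6207, 0.2304, 0.119]
eef_rot: [0.001, 0.56, 0.829, 0.001]
wrist_force: [0.8, 0.1, 0.4]
width: 0.0914
finger_force: 0.0
```

>>> arm_command([
  {"dx": -0.39,"dy": -0.98,"dz": 0,"wx": 0,"wy": 0,"wz": 0,"hand": -1},
  {"dx": -0.39,"dy": -0.98,"dz": 0,"wx": 0,"wy": 0,"wz": 0,"hand": -1},
  {"dx": -0.39,"dy": -0.98,"dz": 0,"wx": 0,"wy": 0,"wz": 0,"hand": -1},
  {"dx": -0.39,"dy": -0.98,"dz": 0,"wx": 0,"wy": 0,"wz": 0,"hand": -1},
  {"dx": -0.39,"dy": -0.98,"dz": 0,"wx": 0,"wy": 0,"wz": 0,"hand": -1},
  {"dx": -0.39,"dy": -0.98,"dz": 0,"wx": 0,"wy": 0,"wz": 0,"hand": -1},
  {"dx": -0.39,"dy": -0.98,"dz": 0,"wx": 0,"wy": 0,"wz": 0,"hand": -1},
  {"dx": -0.39,"dy": -0.98,"dz": 0,"wx": 0,"wy": 0,"wz": 0,"hand": -1},
  {"dx": -0.39,"dy": -0.98,"dz": 0,"wx": 0,"wy": 0,"wz": 0,"hand": -1},
  {"dx": -0.39,"dy": -0.98,"dz": 0,"wx": 0,"wy": 0,"wz": 0,"hand": -1},
  {"dx": 0,"dy": 0,"dz": 0,"wx": 0,"wy": 0,"wz": 0,"hand": -1},
])

```text
clock: 25.9
tool_pos: [0.4277, 0.046, 0.1162]
eef_rot: [0.0, 0.561, 0.828, -0.001]
wrist_force: [0.5, -0.9, 0.6]
width: 0.0921
finger_force: 0.0
```

```bash
python3 - <<'E'
from h import *
S,T=robot.capture("scene"),robot.capture("top")
print(robot.sense()['tool_pos'])
print([(c,s.tolist()[4],[plane("top",c,h)[:2].round(4) for h in(.12,.103,.086)]) for c,s in blobs(blue(T),40,(215,140,330,190))])
print('third@scene',proj("scene",[.62,.2295,.01]))
a=cv2.resize(S[100:220,230:350],(400,400),interpolation=3)
b=cv2.resize(T[130:250,250:370],(400,400),interpolation=3)
cv2.imwrite('pics/g4.png',np.hstack([a,b]))
E
```

```text
[0.42950562 0.04766907 0.11662844]
[(array([286.4, 155.8]), 110, [array([0.6092, 0.2312]), array([0.6139, 0.23  ]), array([0.6186, 0.2288])]), (array([261.8, 163.8]), 151, [array([0.5848, 0.303 ]), array([0.5892, 0.3026]), array([0.5936, 0.3023])]), (array([236.5, 172.6]), 179, [array([0.5583, 0.3762]), array([0.5624, 0.3767]), array([0.5665, 0.3773])])]
third@scene [[249.48687542 176.42860352]]
```

View pics/g4.png

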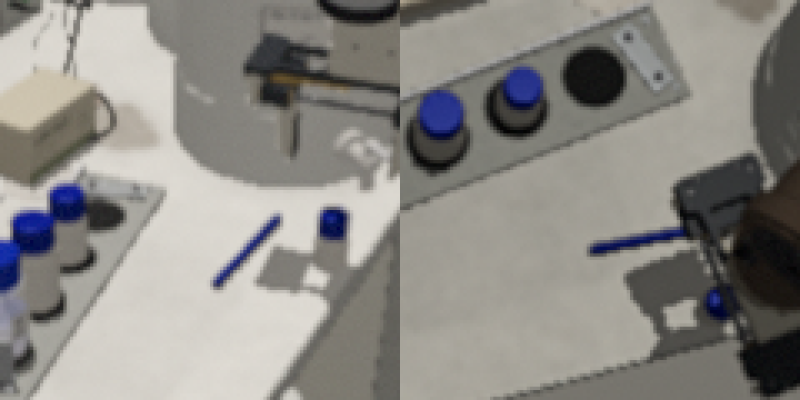

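The third bottle is upright on its pad at top-view crop (520,88), and the gripper is above the shortest at (718,302). Next I descend to its cap.

>>> arm_command([
  {"dx": 0,"dy": 0,"dz": 0.8,"wx": 0,"wy": 0,"wz": 0,"hand": -1},
  {"dx": 0,"dy": 0,"dz": 0.9,"wx": 0,"wy": 0,"wz": 0,"hand": -1},
  {"dx": 0,"dy": 0,"dz": 0.8,"wx": 0,"wy": 0,"wz": 0,"hand": -1},
  {"dx": 0,"dy": 0,"dz": 0.7,"wx": 0,"wy": 0,"wz": 0,"hand": -1},
  {"dx": 0,"dy": 0,"dz": 0,"wx": 0,"wy": 0,"wz": 0,"hand": -1},
  {"dx": 0,"dy": 0,"dz": 0,"wx": 0,"wy": 0,"wz": 0,"hand": 1},
  {"dx": 0,"dy": 0,"dz": 0,"wx": 0,"wy": 0,"wz": 0,"hand": 1},
  {"dx": 0,"dy": 0,"dz": 0,"wx": 0,"wy": 0,"wz": 0,"hand": 1},
  {"dx": 0,"dy": 0,"dz": 0,"wx": 0,"wy": 0,"wz": 0,"hand": 1},
  {"dx": 0,"dy": 0,"dz": 0,"wx": 0,"wy": 0,"wz": 0,"hand": 1},
  {"dx": 0,"dy": 0,"dz": 0,"wx": 0,"wy": 0,"wz": 0,"hand": 1},
  {"dx": 0,"dy": 0,"dz": 0,"wx": 0,"wy": 0,"wz": 0,"hand": 1},
])

```text
clock: 27.5
tool_pos: [0.429, 0.0476, 0.0362]
eef_rot: [0.0, 0.56, 0.829, -0.0]
wrist_force: [-0.1, 0.6, 0.2]
width: 0.0299
finger_force: 20.0
```

>>> arm_command([
  {"dx": 0,"dy": 0,"dz": 0,"wx": 0,"wy": 0,"wz": 0,"hand": 1},
  {"dx": 0,"dy": 0,"dz": -0.4,"wx": 0,"wy": 0,"wz": 0,"hand": 1},
  {"dx": 0,"dy": 0,"dz": -0.7,"wx": 0,"wy": 0,"wz": 0,"hand": 1},
  {"dx": 0,"dy": 0,"dz": -0.7,"wx": 0,"wy": 0,"wz": 0,"hand": 1},
  {"dx": 0,"dy": 0,"dz": 0,"wx": 0,"wy": 0,"wz": 0,"hand": 1},
])

```text
clock: 28.12
tool_pos: [0.4298, 0.0478, 0.0824]
eef_rot: [0.001, 0.56, 0.828, 0.001]
wrist_force: [-1.4, 0.2, 0.1]
width: 0.0301
finger_force: 20.0
```

>>> arm_command([
  {"dx": 0.02,"dy": 0.4,"dz": 0,"wx": 0,"wy": 0,"wz": 0,"hand": 1},
  {"dx": 0.05,"dy": 0.8,"dz": 0,"wx": 0,"wy": 0,"wz": 0,"hand": 1},
  {"dx": 0.07,"dy": 1,"dz": 0,"wx": 0,"wy": 0,"wz": 0,"hand": 1},
  {"dx": 0.07,"dy": 1,"dz": 0,"wx": 0,"wy": 0,"wz": 0,"hand": 1},
  {"dx": 0.07,"dy": 1,"dz": 0,"wx": 0,"wy": 0,"wz": 0,"hand": 1},
  {"dx": 0.07,"dy": 1,"dz": 0,"wx": 0,"wy": 0,"wz": 0,"hand": 1},
  {"dx": 0.07,"dy": 1,"dz": 0,"wx": 0,"wy": 0,"wz": 0,"hand": 1},
  {"dx": 0.07,"dy": 1,"dz": 0,"wx": 0,"wy": 0,"wz": 0,"hand": 1},
  {"dx": 0.07,"dy": 1,"dz": 0,"wx": 0,"wy": 0,"wz": 0,"hand": 1},
  {"dx": 0.07,"dy": 0.9,"dz": 0,"wx": 0,"wy": 0,"wz": 0,"hand": 1},
  {"dx": 0.04,"dy": 0.7,"dz": 0,"wx": 0,"wy": 0,"wz": 0,"hand": 1},
  {"dx": 0,"dy": 0,"dz": 0,"wx": 0,"wy": 0,"wz": 0,"hand": 1},
])

```text
clock: 29.62
tool_pos: [0.6506, 0.1555, 0.0798]
eef_rot: [-0.0, 0.56, 0.829, -0.0]
wrist_force: [-0.5, 0.2, -0.5]
width: 0.0303
finger_force: 20.0
```

>>> arm_command([
  {"dx": 0,"dy": 0,"dz": 0.5,"wx": 0,"wy": 0,"wz": 0,"hand": 1},
  {"dx": 0,"dy": 0,"dz": 0.5,"wx": 0,"wy": 0,"wz": 0,"hand": 1},
  {"dx": 0,"dy": 0,"dz": 0.2,"wx": 0,"wy": 0,"wz": 0,"hand": 1},
  {"dx": 0,"dy": 0,"dz": 0.12,"wx": 0,"wy": 0,"wz": 0,"hand": 1},
  {"dx": 0,"dy": 0,"dz": 0.06,"wx": 0,"wy": 0,"wz": 0,"hand": 1},
  {"dx": 0,"dy": 0,"dz": 0,"wx": 0,"wy": 0,"wz": 0,"hand": 1},
])

```text
clock: 30.38
tool_pos: [0.6502, 0.1545, 0.0469]
eef_rot: [0.0, 0.56, 0.829, 0.0]
wrist_force: [1.3, 0.1, -0.9]
width: 0.03
finger_force: 20.0
```

Release, rise and back off towards the robot.

>>> arm_command([
  {"dx": 0,"dy": 0,"dz": 0.02,"wx": 0,"wy": 0,"wz": 0,"hand": 1},
  {"dx": 0,"dy": 0,"dz": 0,"wx": 0,"wy": 0,"wz": 0,"hand": -1},
  {"dx": 0,"dy": 0,"dz": 0,"wx": 0,"wy": 0,"wz": 0,"hand": -1},
  {"dx": 0,"dy": 0,"dz": 0,"wx": 0,"wy": 0,"wz": 0,"hand": -1},
  {"dx": 0,"dy": 0,"dz": 0,"wx": 0,"wy": 0,"wz": 0,"hand": -1},
  {"dx": 0,"dy": 0,"dz": -0.8,"wx": 0,"wy": 0,"wz": 0,"hand": -1},
  {"dx": 0,"dy": 0,"dz": -1,"wx": 0,"wy": 0,"wz": 0,"hand": -1},
  {"dx": 0,"dy": 0,"dz": -1,"wx": 0,"wy": 0,"wz": 0,"hand": -1},
  {"dx": 0,"dy": 0,"dz": -1,"wx": 0,"wy": 0,"wz": 0,"hand": -1},
])

```text
clock: 31.5
tool_pos: [0.6502, 0.1549, 0.1437]
eef_rot: [0.0, 0.56, 0.829, 0.001]
wrist_force: [0.4, 0.7, -0.4]
width: 0.0915
finger_force: 0.0
```

>>> arm_command([
  {"dx": 0,"dy": -1,"dz": 0,"wx": 0,"wy": 0,"wz": 0,"hand": -1},
  {"dx": 0,"dy": -1,"dz": 0,"wx": 0,"wy": 0,"wz": 0,"hand": -1},
  {"dx": 0,"dy": -1,"dz": 0,"wx": 0,"wy": 0,"wz": 0,"hand": -1},
  {"dx": 0,"dy": -1,"dz": 0,"wx": 0,"wy": 0,"wz": 0,"hand": -1},
  {"dx": 0,"dy": -1,"dz": 0,"wx": 0,"wy": 0,"wz": 0,"hand": -1},
  {"dx": 0,"dy": -1,"dz": 0,"wx": 0,"wy": 0,"wz": 0,"hand": -1},
  {"dx": 0,"dy": -1,"dz": 0,"wx": 0,"wy": 0,"wz": 0,"hand": -1},
  {"dx": 0,"dy": -1,"dz": 0,"wx": 0,"wy": 0,"wz": 0,"hand": -1},
  {"dx": 0,"dy": 0,"dz": 0,"wx": 0,"wy": 0,"wz": 0,"hand": -1},
  {"dx": 0,"dy": 0,"dz": 0,"wx": 0,"wy": 0,"wz": 0,"hand": -1},
])

```text
clock: 32.75
tool_pos: [0.4655, 0.0803, 0.1422]
eef_rot: [0.001, 0.56, 0.828, 0.001]
wrist_force: [-0.2, -0.4, -0.8]
width: 0.0918
finger_force: 0.0
```

```bash
python3 - <<'E'
from h import *
S,T=robot.capture("scene"),robot.capture("top")
pads=np.array([[.56,.3775],[.59,.3035],[.6195,.2295],[.6495,.155]])
B=sorted([c for c,s in blobs(blue(T),40,(215,130,330,190))],key=lambda c:c[0])
for c,h,p in zip(B,(.12,.103,.086,.07),pads): print(c,((plane("top",c,h)[:2]-p)*1000).round(1))
a=cv2.resize(S[120:230,200:310],(400,400),interpolation=3)
b=cv2.resize(T[120:220,220:320],(400,400),interpolation=3)
cv2.imwrite('pics/g5.png',np.hstack([a,b]))
E
```

```text
[236.5 172.6] [-1.7 -1.3]
[261.8 163.8] [-0.8 -0.9]
[286.5 155.8] [-0.9 -1. ]
[310.5 147.7] [-0.5 -1. ]
```

View pics/g5.png

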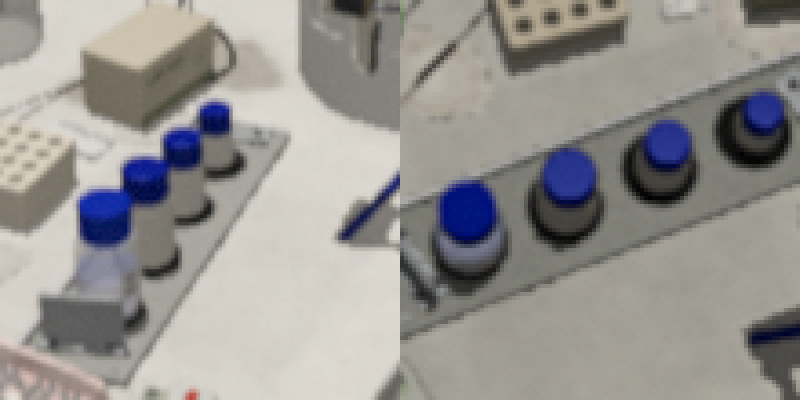

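All four stand upright on their pads in order of height. Their caps are at crop (468,210), (570,178), (668,145) and (763,113), within 2 mm of the pad centres, and the gripper is clear.

```bash
python3 -c "
from bench import robot
print(robot.hand_in())"
```

```text
the job is handed in; nothing more can be done
None
```

I handed the job in at about 33 s on the robot's clock: all four bottles stand upright in height order with the tallest by the end plate, each measured within about 2 mm of its pad centre, but no verdict came back.

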